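# Fit the fixture plate under its clips

### The job

Take the fixture plate from the sloping stand by its grip bar, set it flat on the sub-base with its edges square to the stops, and slide it gently, without ramming it, fully home: back edge under the two clips and flush against the back stop, left edge flush against the side stop, so that all three little spring pins in the stops are pressed in. The stops have been reset by hand, so feel for them; leave the carton, the oil bottle and the steel cup where they stand.

Things in the scene. Friction and masses are not known exactly. Their poses are not given: they have to be found in the camera images.
- plate: loose aluminium plate 130 (x) x 120 (y) x 8 mm, about 0.35 kg, with a black grip bar on top. Origin: centre of its underside, z out of the upper face. At the start it lies on the sloping stand, unfastened, x pointing up the slope (30 degrees above level), z leaning 30 degrees from vertical towards the stand's low front; a ledge holds its lower edge.
- grip_bar (a point): point inside the plate's grip bar, on the plate's z axis 36 mm above the underside; axes as the plate's. The bar is centred on the plate, 14 mm thick (along x), 80 mm long (along y), and stands from the upper face (z = 8 mm) to z = 50 mm.
- stand: fixed grey sheet-metal stand, footprint 130 x 120 mm, 90 mm high; its face slopes 30 degrees. Origin: centre under its foot; x is level, from the low front to the high back. The plate's underside centre lies about 55 mm above the origin. The ledge is 7 mm high, lower than the plate's upper face.
- subbase: fixed aluminium block 180 (x) x 164 (y) mm, level top 28 mm above the bench. Origin: bench height under its centre; x to the back, y to the left. On top, dark steel: back stop (backstop) and side stop (sidestop), rigid, each set by hand to a new place every time, not reported: the back stop's face is somewhere at x = 58 to 70 mm, the side stop's at y = 54 to 66 mm. Find them by touch or by eye.
- pin_back_left (a joint): small brass spring pin in the back stop's face, 28 mm left (y) of the sub-base's middle; its travel in m. 0: out, its round tip standing 5 mm proud of the face; 0.005: pressed in flush by the plate's back edge (0.25 N). The back stop is a strip 140 mm long along y (middle at y = -8 mm), 11 mm high.
- pin_back_right (a joint): the same, 42 mm right of the middle. Two clips stand on the back stop, centred 64 mm right and 48 mm left of the middle, 22 mm wide; they reach 12 mm forward of its face, undersides 11 mm, tops 18 mm above the block's top, so the 8 mm plate can only slide in under them from the front.
- pin_side (a joint): the same kind of pin in the face of the side stop, 10 mm in front of the sub-base's middle; 0: out, 0.005: pressed in flush by the plate's left edge. The side stop is a strip 90 mm long along x (x = -55 to 35 mm), 13 mm high.
- carton: bystander: small brown card box 90 x 68 x 58 mm, loose; origin centre of underside
- oil_bottle: bystander: small white plastic bottle with a red pointed nozzle, 42 mm across, 126 mm tall, loose; origin centre of underside
- steel_cup: bystander: turned steel cup with a red band, 60 mm across, 52 mm tall, loose; origin centre of underside

How it is judged:
At the end, for the whole second after the job is handed in: the plate lies released and at rest, level (0.02 rad) on the sub-base's top (within 2 mm), under the clips, its back edge within 1.5 mm of the back stop at both back pins, its left edge within 1.5 mm of the side stop at the side pin (each pin pressed in more than 3.5 of its 5 mm) (value of joint each of pin_back_left, pin_back_right, pin_side above 0.0035 m and x of plate in the frame of subbase between -0.012 and 0.01 m and y of plate in the frame of subbase between -0.011 and 0.009 m and z of plate in the frame of subbase between 0.026 and 0.03 m and angle between the z axis of plate and the z axis of subbase, either way round below 0.02 rad and linear speed of plate below 0.01 m/s and contact force between the fingers and plate below 0.1 N); the robot touches nothing.
It fails at once if the plate is rammed against the back or side stop (contact force over 45 N) (contact force between plate and backstop above 45 N or contact force between plate and sidestop above 45 N).
It fails at once if the carton is moved more than 30 mm (distance of carton from where it was at the start of the episode above 0.03 m).
It fails at once if the oil bottle is moved more than 30 mm (distance of oil_bottle from where it was at the start of the episode above 0.03 m).
It fails at once if the steel cup is moved more than 30 mm (distance of steel_cup from where it was at the start of the episode above 0.03 m).
It also fails if it takes over 42 s, if anything falls off the work surface, if the arm or the gripper's body presses on something with over 40 N, if the wrist force passes 120 N, or if a joint passes its speed limit or range.

### The arm

A 6-joint arm with a two-finger parallel gripper is mounted at the origin on a cart in front of the work surface, level with it; the furniture and walls round the work are solid. World frame = base frame: x ahead of the robot, y to its left, z up, the work surface at z = 0. Lengths are in m, angles in rad, forces in N, time in s.
With the tool pointing down it reaches from about 0.325 to 0.9 m from the base axis. Payload 6.1 kg.
Tool frame: the origin (TCP) lies midway between the tips of the shut fingers; the grasp point (between the pads) lies 19 mm behind it; z points along the fingers, y is the line along which they close (so a half turn about z gives the same grasp; the last joint's range is limited). The gripper opens to 85 mm and grips with 20 to 120 N. Pads are 22 mm wide; open, the fingers measure 114 mm over their backs; the gripper's body (76 mm by 85 mm) begins 54 mm behind the grasp point. The pads swing forward as they close: fully open they stand 13 mm farther back than shut.
Start: joints at [1.16, 0.22, 1.526, -0, 1.395, -0.126], TCP at [0.176, 0.6, 0.193] pointing down, gripper open.
Joint ranges: [-2.98, 2.98], [-0.91, 2.08], [0.09, 2.57], [-1.24, 4.39], [0.2, 2.65], [-2.68, 2.68]. Speed limits (rad/s): [2.57, 2.57, 3.01, 3.14, 3.14, 3.14].

### API

Orientations are given as [roll, pitch, yaw] about the fixed x, y, z axes, in that order (R = Rz(yaw) Ry(pitch) Rx(roll)).
In Python, from plant import movep, move_l, set_joints, gripper_to, hold, inverse_kinematics, observe, get_image, get_calibration, Unreachable, job_done gives the robot as it stands. Calls block until the motion is done:
- movep(position, orientation): joint-space move of the TCP to a pose.
- move_l(position, feed=0.15, rotation=None, max_force=None): straight line of the TCP; rotation=None keeps the orientation; feed is the mean speed in m/s. With max_force (N) it stops when the force on the tool has changed by that much, and returns True; else False.
- set_joints(angles): joint-space move.
- gripper_to(opening, f_grip=None): finger opening in m; f_grip is the grip in N (None keeps the last); returns when the fingers have stopped.
- hold(seconds).
- inverse_kinematics(position, orientation): joint angles nearest the present ones, or None.
- observe(): the state.
- get_image(name): name is "side" or "top"; returns (picture, depth): 400x640x3 uint8, red, green, blue; 400x640 float32, m along the optical axis (not along the pixel's ray), 0 where there is no reading.
- get_calibration(name): a dict with "intrinsics" (3x3 intrinsics, pixels), "world_from_camera" (4x4, takes a point from camera to world coordinates). Camera axes: x right, y down, z forward; pixel columns grow to the right and rows downward; lengths in m; the calibration is good to about 2 mm. A picture is of the moment at which its call begins. get_calibration takes no time and is no camera call.
A pose or a line that the arm cannot do raises Unreachable and nothing moves.
- job_done(): hands the job in; it is judged then, once.
The state is a dict: "time_s": time; "q": joint angles; "joint_velocities": joint speeds; "joint_torque": joint torques, N m; "eef_pos": TCP position; "tcp_rot": TCP orientation; "ft_force": force on the tool from outside, world axes, zero at the start; "torque": the same for the moment, N m; "opening": finger opening in m; "grasp_force": force on a finger pad.
Only numpy, scipy, OpenCV 4.12 (cv2) and the standard library are available. Lean on these libraries where they do the work, as an engineer would, in place of code of your own. Each camera call takes 0.05 s, during which the arm holds its last target. There are 200 camera calls.

## Working session

There is one attempt and no reset: what is moved stays moved. The work goes in short steps, each a Python script; the robot and the scene stay as the last script left them, time stands still between calls to the robot, and variables do not carry over. Pictures are saved under pics/ and viewed, at most 10 in all, crops included, and the job is handed in when it is done.

```bash
ls; mkdir -p pics
python3 - <<'E'
from plant import *
import cv2,numpy as np
o=observe();print(o)
for n in("top","side"):
    im,d=get_image(n);cv2.imwrite(f"pics/{n}0.png",im[:,:,::-1]);np.savez(f"{n}0.npz",im=im,d=d)
    print(n,get_calibration(n),d.min(),d.max())
E
```

```text
pics
{'time_s': 0.0, 'q': array([ 1.15992389e+00,  2.21208284e-01,  1.52763178e+00,  4.11999855e-06,
        1.39470232e+00, -1.26083201e-01]), 'joint_velocities': array([-6.51773861e-05,  1.20999686e-03, -1.39410195e-03, -5.64354352e-04,
       -1.40004143e-03,  2.11515697e-03]), 'joint_torque': array([-6.68917073e-04, -4.96911013e+01, -3.89382255e+01, -4.28622916e-04,
        1.13945434e-02,  1.63478779e-05]), 'eef_pos': array([0.17531205, 0.59919187, 0.19159943]), 'tcp_rot': array([-3.13965891e+00, -2.49199688e-04,  2.85680245e+00]), 'ft_force': array([ 0.33130568,  0.10051991, -0.26254944]), 'torque': array([ 0.04513215, -0.00645655, -0.04207435]), 'grasp_force': 0.0, 'opening': 0.08548159292442459}
top {'intrinsics': array([[366.15999592,   0.        , 321.253522  ],
       [  0.        , 366.15999592, 198.68145827],
       [  0.        ,   0.        ,   1.        ]]), 'world_from_camera': array([[-0.01242515, -0.99642054,  0.08361655,  0.50595453],
       [-0.99978447,  0.010989  , -0.01761388, -0.05342273],
       [ 0.01663197, -0.08381738, -0.99634232,  1.29646262],
       [ 0.        ,  0.        ,  0.        ,  1.        ]])} 0.0 2.3216126
side {'intrinsics': array([[435.12282153,   0.        , 311.1704274 ],
       [  0.        , 435.12282153, 202.40635209],
       [  0.        ,   0.        ,   1.        ]]), 'world_from_camera': array([[-0.9190988 , -0.22718933,  0.32193539,  0.2636156 ],
       [-0.39401227,  0.53701535, -0.74590137,  0.81051604],
       [-0.00342341, -0.81240355, -0.58308555,  0.7637891 ],
       [ 0.        ,  0.        ,  0.        ,  1.        ]])} 0.0 2.947849
```

View pics/top0.png

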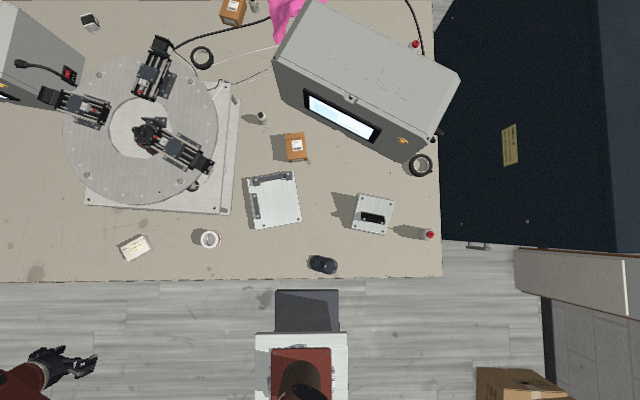

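View pics/side0.png

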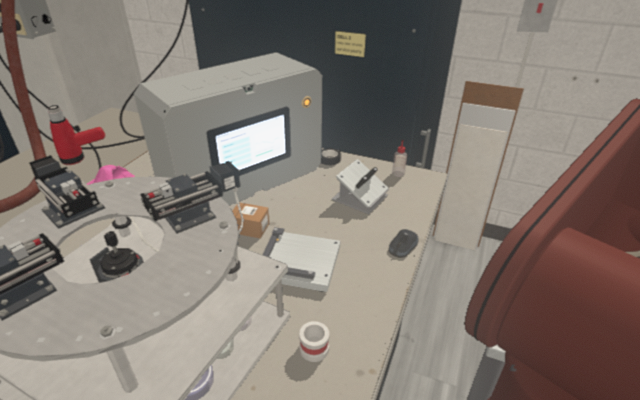

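Top view: the sub-base is centred near (273,200), with its stops at its top and left. The stand with plate is near (373,214) and the bar near (373,218). The carton is at (296,146), the bottle at (430,234) and the cup at (210,239). The side view shows the sub-base at (305,258) and the plate at (362,183).

```bash
cat > h.py <<'E'
import numpy as np,cv2
from plant import *
def cloud(n,d):
    c=get_calibration(n);K=c["intrinsics"];T=c["world_from_camera"]
    v,u=np.mgrid[0:400,0:640]
    P=np.stack([(u-K[0,2])/K[0,0]*d,(v-K[1,2])/K[1,1]*d,d],-1)
    P=P@T[:3,:3].T+T[:3,3];P[d==0]=np.nan
    return P
def ray(n,uv,z):
    c=get_calibration(n);K=c["intrinsics"];T=c["world_from_camera"]
    r=T[:3,:3]@np.linalg.solve(K,[uv[0],uv[1],1]);o=T[:3,3]
    return o+r*(z-o[2])/r[2]
E
python3 - <<'E'
from h import *
np.set_printoptions(precision=4,suppress=True)
P={};I={}
for n in("top","side"):
    f=np.load(n+"0.npz");P[n]=cloud(n,f["d"]);I[n]=f["im"]
def box(n,x0,x1,y0,y1):
    m=np.zeros((400,640),bool);m[y0:y1,x0:x1]=1;return m&np.isfinite(P[n][...,0])
# per-view world regions
for n in P:
    p=P[n].reshape(-1,3)
    s=p[np.abs(p[:,2]-.028)<.007]; 
    s=s[(s[:,0]>.35)&(s[:,0]<.65)&(s[:,1]>-.05)&(s[:,1]<.2)]
    r=cv2.minAreaRect(s[:,:2].astype(np.float32));print(n,"sub",len(s),np.median(s[:,2]),r)
    t=p[(p[:,2]>.015)&(p[:,2]<.16)&(p[:,0]>.33)&(p[:,0]<.6)&(p[:,1]<-.1)&(p[:,1]>-.31)]
    print(n,"stand",len(t),t.min(0),t.max(0))
    g=I[n].reshape(-1,3).max(1)<50
    b=p[g&(p[:,2]>.05)&(p[:,2]<.16)&(p[:,0]>.33)&(p[:,0]<.6)&(p[:,1]<-.1)&(p[:,1]>-.31)]
    print(n,"bar",len(b),b.mean(0),cv2.minAreaRect(b[:,:2].astype(np.float32)),np.percentile(b[:,2],[5,50,95]))
    w=p[(~g)&(I[n].reshape(-1,3).min(1)>120)&(p[:,2]>.03)&(p[:,2]<.13)&(p[:,0]>.33)&(p[:,0]<.6)&(p[:,1]<-.1)&(p[:,1]>-.31)]
    c=np.median(w,0);A=np.c_[w[:,:2]-c[:2],np.ones(len(w))]
    for _ in range(5):
        k=np.linalg.lstsq(A,w[:,2],rcond=None)[0];q=np.abs(A@k-w[:,2])<.004;A=A[q];w=w[q]
    nn=np.array([-k[0],-k[1],1]);nn/=np.linalg.norm(nn);print("plane n",nn,len(w),"tilt",np.degrees(np.arccos(nn[2])),"up yaw",np.degrees(np.arctan2(k[1],k[0])),w.mean(0))
    print("rect",cv2.minAreaRect(w[:,:2].astype(np.float32)))
for n,(x0,x1,y0,y1) in {"top":(238,408,160,245),"side":(235,400,150,300)}.items():
    k=4;cv2.imwrite(f"pics/{n}0c.png",cv2.resize(I[n][y0:y1,x0:x1,::-1],None,fx=k,fy=k,interpolation=2))
E
```

```text
top sub 1651 0.02833768189327679 ((0.5095565915107727, 0.06517381221055984), (0.32378172874450684, 0.16996628046035767), 13.914750099182129)
top stand 1224 [ 0.3559 -0.31    0.0158] [ 0.5997 -0.1023  0.1044]
top bar 156 [ 0.543  -0.2405  0.0916] ((0.5423145294189453, -0.24179667234420776), (0.07442419975996017, 0.025889379903674126), 77.27155303955078) [0.0755 0.0944 0.1014]
plane n [-0.4853  0.1067  0.8678] 731 tilt 29.796893091178987 up yaw -12.395016545397146 [ 0.5528 -0.249   0.0616]
rect ((0.5527172088623047, -0.24687962234020233), (0.12001539021730423, 0.11365301162004471), 78.47880554199219)
side sub 2185 0.02758879192568109 ((0.5021021366119385, 0.06513267755508423), (0.3129332661628723, 0.17291806638240814), 14.12981128692627)
side stand 1273 [ 0.3529 -0.3097  0.0164] [ 0.5998 -0.1009  0.1018]<stdin>:18: RuntimeWarning: Mean of empty slice.
  ret = um.true_divide(
Traceback (most recent call last):
IndexError: index -1 is out of bounds for axis 0 with size 0
```

```bash
cat > m.py <<'E'
from h import *
np.set_printoptions(precision=4,suppress=True)
for n in("top","side"):
    f=np.load(n+"0.npz");P=cloud(n,f["d"]);I=f["im"];mn=I.min(2).astype(int);mx=I.max(2)
    x,y,z=P[...,0],P[...,1],P[...,2]
    reg=(x>.35)&(x<.65)&(y>-.05)&(y<.2)&(abs(z-.03)<.025)&(z>.018)
    k,l,st,ce=cv2.connectedComponentsWithStats(reg.astype(np.uint8))
    # component nearest pixel of the block
    j=l[200,275] if n=="top" else l[258,305]
    m=l==j;p=P[m];print(n,"sub",m.sum(),cv2.minAreaRect(p[:,:2].astype(np.float32)))
    t=m&(abs(z-.028)<.003);print("top z",np.median(z[t]))
    for lo,hi in((.034,.042),(.042,.05)):
        s=P[m&(z>lo)&(z<hi)];print(lo,len(s))
    reg=(x>.4)&(x<.66)&(y>-.34)&(y<-.15)&(z>.012)&(z<.13)
    pl=P[reg&(mn>110)&(z>.03)]
    w=pl;c=np.median(w,0);A=np.c_[w[:,:2]-c[:2],np.ones(len(w))]
    for _ in range(8):
        kk=np.linalg.lstsq(A,w[:,2],rcond=None)[0];q=np.abs(A@kk-w[:,2])<.003;A=A[q];w=w[q]
    nn=np.array([-kk[0],-kk[1],1]);nn/=np.linalg.norm(nn)
    yaw=np.arctan2(kk[1],kk[0])
    print("plane",nn,len(w),"tilt",np.degrees(np.arccos(nn[2])),"yaw",np.degrees(yaw),w.mean(0))
    ex=np.array([nn[2]*np.cos(yaw),nn[2]*np.sin(yaw),np.hypot(nn[0],nn[1])]);ey=np.cross(nn,ex)
    c=w.mean(0);a=np.c_[(w-c)@ex,(w-c)@ey];r=cv2.minAreaRect(a.astype(np.float32));print("rect in plane (mm)",np.array(r[0])*1e3,np.array(r[1])*1e3,r[2],"ctr",c+ex*r[0][0]+ey*r[0][1])
    q=P[reg];h=(q-c)@nn;u=(q-c)@ex;v=(q-c)@ey
    b=(h>.025)&(h<.055)&(abs(u)<.05)&(abs(v)<.07)
    print("bar",b.sum(),"h95",np.percentile(h[b],95),"u",np.percentile(u[b],[2,50,98]),"v",np.percentile(v[b],[2,50,98]),cv2.minAreaRect(np.c_[u,v][b&(h>.035)].astype(np.float32)))
for n,(x0,x1,y0,y1) in {"top":(238,408,160,245),"side":(235,400,150,300)}.items():
    I=np.load(n+"0.npz")["im"];cv2.imwrite(f"pics/{n}0c.png",cv2.resize(I[y0:y1,x0:x1,::-1],None,fx=4,fy=4,interpolation=2))
E
python3 m.py
```

```text
top sub 1764 ((0.5921562314033508, 0.08460980653762817), (0.14197848737239838, 0.16417185962200165), 9.412711143493652)
top z 0.028263899350843502
0.034 83
0.042 51
plane [-0.4822  0.1052  0.8698] 733 tilt 29.570253993954026 yaw -12.305658169731707 [ 0.5616 -0.2481  0.0665]
rect in plane (mm) [-8.3267 -0.7929] [119.6938 131.8004] 89.85774993896484 ctr [ 0.5543 -0.2473  0.0624]
bar 138 h95 0.04395932439247459 u [-0.0152 -0.005  -0.0009] v [-0.0379 -0.0002  0.0384] ((-0.008469288237392902, -0.0007482580840587616), (0.015662722289562225, 0.07980342954397202), 0.09035536646842957)
side sub 2364 ((0.5867452621459961, 0.08543223887681961), (0.13455793261528015, 0.16916391253471375), 9.434664726257324)
top z 0.027671545177155754
0.034 133
0.042 30
plane [-0.4732  0.1183  0.873 ] 769 tilt 29.195816381842075 yaw -14.038483146541774 [ 0.5559 -0.2397  0.0625]
rect in plane (mm) [-2.3896 -5.8476] [129.1232 123.0704] 1.3147848844528198 ctr [ 0.5525 -0.2449  0.0613]
bar 114 h95 0.043690709276542526 u [-0.0104 -0.0041  0.0034] v [-0.0422  0.0038  0.0344] ((-0.00339591596275568, -0.004531577229499817), (0.013479862362146378, 0.08029414713382721), 0.8821547031402588)
```

View pics/top0c.png

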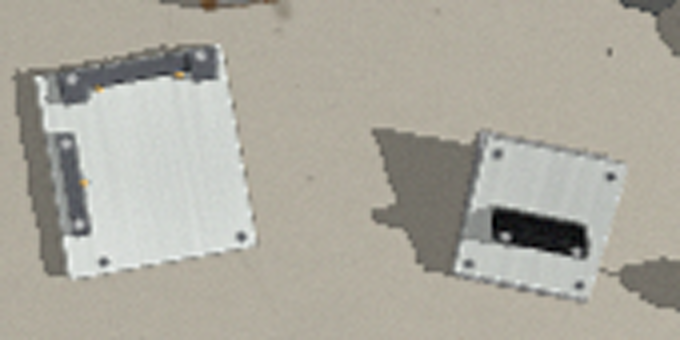

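View pics/side0c.png

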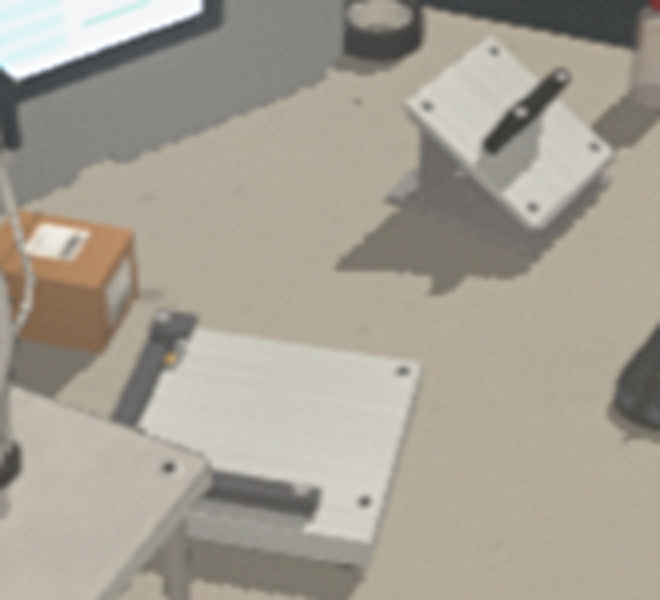

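The crops show the bar at about (373,217) full-frame, the clips at (257,181) and (289,175), and the side stop spanning (254,195)–(258,218). Brass pins are visible at (262.5,182), (282.5,178.5) and (259,206). Next I measure the block corners, stop faces, the heights around the block and the IK.

```bash
cat > m2.py <<'E'
from h import *
from scipy.spatial.transform import Rotation as R
np.set_printoptions(precision=4,suppress=True)
for n in("top","side"):
    f=np.load(n+"0.npz");P=cloud(n,f["d"]);I=f["im"];hsv=cv2.cvtColor(I,cv2.COLOR_RGB2HSV).astype(int);I=I.astype(int)
    x,y,z=P[...,0],P[...,1],P[...,2]
    reg=(x>.4)&(x<.72)&(y>-.05)&(y<.2)&(z>.018)&(z<.055)
    k,l,st,ce=cv2.connectedComponentsWithStats(reg.astype(np.uint8),connectivity=4)
    m=l==(l[200,275] if n=="top" else l[258,305])
    p=P[m];r=cv2.minAreaRect(p[:,:2].astype(np.float32));print(n,m.sum(),r)
    r2=cv2.minAreaRect(P[m&(abs(z-.028)<.003)][:,:2].astype(np.float32));print(" z28",r2)
    if n=="top": c=np.array([r[0][0],r[0][1]]);a=np.radians(r[2]);
    a_=a;e=np.array([np.cos(a_),np.sin(a_)]);g=np.array([-e[1],e[0]])
    d=P[...,:2]-c;u=d@e;v=d@g
    dark=m&(I.max(2)<125)
    print(" side stop v:",np.percentile(v[dark&(u>-.045)&(u<.02)],[3,10,50,97]) if (dark&(u>-.045)&(u<.02)).any() else None,
      " back u between clips:",np.percentile(u[dark&(v>-.045)&(v<.03)],[3,10,50,97]))
    br=m&(hsv[...,0]>10)&(hsv[...,0]<28)&(hsv[...,1]>110)
    for t in np.argwhere(br): print("  brass",t[::-1],np.round(np.r_[u[tuple(t)],v[tuple(t)],z[tuple(t)]],4))
    for X in(.5,.55,.6,.65):
        print(" x",X,"max z vs y",[(round(Y,2),round(float(np.nanmax(z[(abs(x-X)<.03)&(abs(y-Y)<.012)],initial=-1)),3)) for Y in np.arange(.06,.30,.03)])
np.set_printoptions(precision=3)
yaw=np.radians(-12.5);Rp=R.from_euler('ZY',[yaw,-np.pi/6]) # plate frame: x up slope
print(Rp.as_matrix())
uc=np.array([.5535,-.2462,.0618])-.008*Rp.as_matrix()[:,2]
for s in(90,-90):
    Rt=Rp*R.from_euler('X',np.pi)*R.from_euler('Z',np.radians(s))
    for h in(.017,.1):print(s,inverse_kinematics(uc+h*Rp.as_matrix()[:,2],Rt.as_euler('xyz')))
    Rt=R.from_euler('Z',np.radians(9.5))*R.from_euler('X',np.pi)*R.from_euler('Z',np.radians(s))
    print(' place',inverse_kinematics([.58,.07,.05],Rt.as_euler('xyz')),inverse_kinematics([.58,.07,.15],Rt.as_euler('xyz')))
E
python3 m2.py
```

```text
top 2440 ((0.6110700964927673, 0.0879259929060936), (0.18002337217330933, 0.16415411233901978), 9.621559143066406)
 z28 ((0.611088752746582, 0.08781582117080688), (0.18002337217330933, 0.16393062472343445), 9.621559143066406)
 side stop v: [0.0572 0.058  0.0639 0.073 ]  back u between clips: [0.0696 0.0706 0.0775 0.0881]
  brass [282 178] [ 0.0678 -0.0407  0.0392]
  brass [262 182] [0.0664 0.0296 0.0383]
  brass [258 205] [-0.0097  0.0562  0.0388]
  brass [259 205] [-0.01    0.0532  0.0362]
 x 0.5 max z vs y [(np.float64(0.06), 0.031), (np.float64(0.09), 0.032), (np.float64(0.12), 0.034), (np.float64(0.15), 0.033), (np.float64(0.18), 0.008), (np.float64(0.21), 0.006), (np.float64(0.24), 0.008), (np.float64(0.27), 0.057)]
 x 0.55 max z vs y [(np.float64(0.06), 0.033), (np.float64(0.09), 0.034), (np.float64(0.12), 0.034), (np.float64(0.15), 0.047), (np.float64(0.18), 0.008), (np.float64(0.21), 0.007), (np.float64(0.24), 0.161), (np.float64(0.27), 0.161)]
 x 0.6 max z vs y [(np.float64(0.06), 0.033), (np.float64(0.09), 0.037), (np.float64(0.12), 0.035), (np.float64(0.15), 0.047), (np.fl
[... 1319 characters left out ...]
), 0.032), (np.float64(0.21), 0.004), (np.float64(0.24), 0.157), (np.float64(0.27), 0.158)]
 x 0.65 max z vs y [(np.float64(0.06), 0.031), (np.float64(0.09), 0.04), (np.float64(0.12), 0.042), (np.float64(0.15), -1.0), (np.float64(0.18), 0.002), (np.float64(0.21), 0.004), (np.float64(0.24), 0.353), (np.float64(0.27), 0.352)]
[[ 0.845  0.216 -0.488]
 [-0.187  0.976  0.108]
 [ 0.5   -0.     0.866]]
90 [-0.697 -0.067  2.184  0.425  0.593  2.36 ]
90 [-0.748 -0.302  2.229  0.365  0.787  2.409]
 place None None
-90 [-0.697 -0.067  2.184  0.425  0.593 -0.782]
-90 [-0.748 -0.302  2.229  0.365  0.787 -0.733]
 place [-0.015  0.267  1.754 -0.     1.12  -0.181] [-0.015  0.157  1.681 -0.     1.304 -0.181]
```

```bash
cat >> h.py <<'E'
from scipy.spatial.transform import Rotation as R
np.set_printoptions(precision=4,suppress=True)
Rp=R.from_euler('ZY',[np.radians(-12.5),-np.pi/6]);n_=Rp.as_matrix()[:,2]
flip=R.from_euler('X',np.pi)*R.from_euler('Z',-np.pi/2)
UC=np.array([.5535,-.2462,.0618])-.008*n_
rg=(Rp*flip).as_euler('xyz')
SC=np.array([.611,.088]);SY=np.radians(9.65)
E2=np.array([[np.cos(SY),-np.sin(SY)],[np.sin(SY),np.cos(SY)]])
def sub(x,y,z): return np.r_[SC+E2@[x,y],z]
def subinv(p): return E2.T@(np.asarray(p)[:2]-SC)
rs=(R.from_euler('Z',SY)*flip).as_euler('xyz')
def st(t=''):
    o=observe();print(t,o["time_s"].__round__(2),"tcp",o["eef_pos"],"sub",subinv(o["eef_pos"])*1e3,"F",o["ft_force"],"Fs",E2.T@o["ft_force"][:2],"M",o["torque"],"op",round(o["opening"],4),"g",o["grasp_force"]);return o
E
python3 - <<'E'
from h import *
r0=observe()["tcp_rot"]
movep([.17,.40,.28],r0);st('a')
movep([.40,-.12,.28],[np.pi,0,-np.pi/2]);st('b')
movep(UC+.09*n_,rg);st('c')
gripper_to(.055)
move_l(UC+.018*n_,feed=.08,max_force=15);st('d')
im,d=get_image("side");cv2.imwrite("pics/g.png",cv2.resize(im[110:260,290:450,::-1],None,fx=4,fy=4))
E
```

```text
a 0.97 tcp [0.1701 0.4005 0.2798] sub [-382.2627  381.9684] F [ 0.1532  0.3258 -0.1351] Fs [0.2057 0.2955] M [0.0007 0.0414 0.0574] op 0.0857 g 0.0
b 3.48 tcp [ 0.4002 -0.1196  0.2799] sub [-242.6227 -169.3491] F [0.6187 0.3482 1.4972] Fs [0.6683 0.2395] M [0.0218 0.0374 0.0146] op 0.0854 g 0.0
c 6.33 tcp [ 0.5136 -0.2373  0.133 ] sub [-150.5664 -304.3933] F [0.4022 0.2279 0.2771] Fs [0.4347 0.1573] M [0.0154 0.2426 0.0268] op 0.0857 g 0.0
d 7.79 tcp [ 0.5488 -0.2453  0.0709] sub [-117.2115 -318.1689] F [-0.4411 -0.2649  0.5059] Fs [-0.4792 -0.1873] M [ 0.0633  0.219  -0.0184] op 0.0549 g 0.0
```

View pics/g.png

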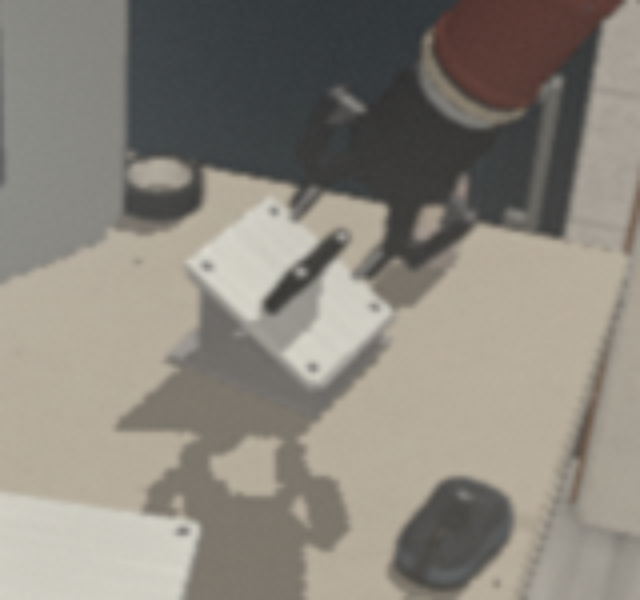

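The crop shows the finger ends near (300,200) and (375,265), beyond the bar at (305,270). That disagrees with the reported TCP, so I project the TCP into both views before going further.

Run:
```python
from h import *
o=observe();p=o["eef_pos"];Rt=R.from_euler('xyz',o["tcp_rot"]).as_matrix()
print(o["time_s"],p,o["tcp_rot"],rg,"tool axes\n",Rt)
def proj(n,X):
    c=get_calibration(n);T=np.linalg.inv(c["world_from_camera"]);q=c["intrinsics"]@(T[:3,:3]@X+T[:3,3]);return q[:2]/q[2]
ims=[]
for n,(x0,y0,w,h) in {"side":(290,110,160,150),"top":(330,150,106,100)}.items():
    im,d=get_image(n);np.savez(n+"1.npz",im=im,d=d);k=600//h if n=="top" else 4
    im=im[:,:,::-1].copy();c=cv2.resize(im[y0:y0+h,x0:x0+w],None,fx=k,fy=k)
    for X,col in((p,(0,0,255)),(p+.0275*Rt[:,1],(0,255,0)),(p-.0275*Rt[:,1],(0,255,0)),(p-.1*Rt[:,2],(255,0,0)),(UC+.05*n_,(255,0,255))):
        q=proj(n,X);print(n,q);cv2.circle(c,tuple(int(v) for v in (q-[x0,y0])*k),5,col,-1)
    ims.append(cv2.resize(c,(400,int(400*c.shape[0]/c.shape[1]))))
h=min(i.shape[0] for i in ims);cv2.imwrite("pics/chk.png",np.hstack([i[:h] for i in ims]))
```

```text
7.8417 [ 0.5488 -0.2454  0.0711] [2.6171 0.0005 1.3526] [2.618  0.     1.3526] tool axes
 [[ 0.2165  0.8451  0.4888]
 [ 0.9763 -0.1872 -0.1088]
 [-0.0005  0.5007 -0.8656]]
side [364.1492 178.9841]
side [357.4595 172.5401]
side [370.8732 185.4612]
side [381.925  158.3345]
side [369.6375 172.8776]
top [372.2458 215.9366]
top [374.2671 208.7657]
top [370.2626 222.9723]
top [373.4615 230.6925]
top [372.5153 220.4842]
```

View pics/chk.png

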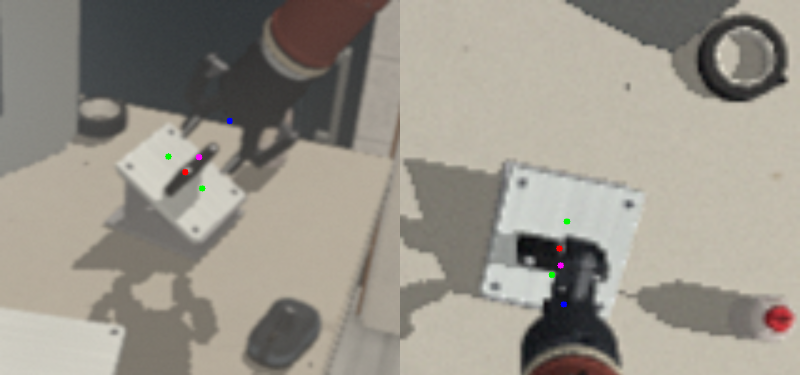

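The projected TCP (red) sits on the bar, but the gripper image looks shifted to the right. The depth images should show where the fingers really are in the plate frame.

Run:
```python
from h import *
M=Rp.as_matrix()
for n in("top","side"):
    P=cloud(n,np.load(n+"1.npz")["d"]);q=(P.reshape(-1,3)-UC)@M*1e3
    q=q[np.isfinite(q[:,0])&(abs(q[:,0])<130)&(abs(q[:,1])<110)&(q[:,2]>14)&(q[:,2]<160)]
    print(n)
    for lo in range(14,160,12):
        s=q[(q[:,2]>=lo)&(q[:,2]<lo+12)]
        if len(s): print(lo,len(s),"x",np.percentile(s[:,0],[2,25,50,75,98]).round(),"y",np.percentile(s[:,1],[2,25,50,75,98]).round())
```

```text
top
14 29 x [-130. -126.    6.    7.   31.] y [-78.  12.  19.  33.  79.]
26 21 x [-0.  6.  7.  8.  9.] y [-20.  13.  23.  33.  38.]
38 43 x [-7. -3.  3.  7.  9.] y [-38.   6.  17.  29.  38.]
50 22 x [-18.  -2.   2.   5.   8.] y [-39.   7.  17.  25.  34.]
62 9 x [-26. -26.  33.  37.  42.] y [ 4.  6.  8.  9. 11.]
74 5 x [-27. -26.  29.  32.  36.] y [ 8.  9. 10. 10. 10.]
86 1 x [31. 31. 31. 31. 31.] y [11. 11. 11. 11. 11.]
98 3 x [30. 33. 36. 45. 54.] y [11. 11. 11. 12. 13.]
110 23 x [31. 39. 55. 61. 62.] y [-10.   0.   7.  11.  12.]
122 32 x [22. 30. 32. 35. 64.] y [-15.  -0.   6.  12.  16.]
134 24 x [21. 28. 62. 65. 66.] y [-16.  -9.   5.  12.  17.]
146 28 x [18. 23. 28. 66. 69.] y [-19.  -6.   8.  13.  18.]
158 7 x [34. 62. 67. 68. 69.] y [-0.  7. 11. 11. 13.]
side
14 26 x [-23.  -9.  -5.   1.  21.] y [-37.  21.  38.  39.  43.]
26 20 x [-8. -8. -4.  0.  4.] y [-2. 29. 37. 38. 40.]
38 68 x [-8. -6. -2.  2.  5.] y [-35. -15.   9.  32.  41.]
50 34 x [-8. -4. -1.  1. 11.] y [-33. -13.   2.  20.  42.]
62 23 x [-38. -34.  27.  30.  38.] y [-9.  6.  9. 10. 13.]
74 37 x [-41. -33.  27.  33.  39.] y [ 3.  7.  8. 11. 13.]
86 33 x [-41. -35. -30.  30.  39.] y [-6.  6.  8.  9. 12.]
98 44 x [-49. -38.  28.  37.  51.] y [-8.  8. 11. 12. 15.]
110 118 x [-59. -44. -26.  43.  56.] y [-10.   1.  10.  12.  15.]
122 99 x [-60. -32.  -4.  32.  60.] y [-11.   8.  12.  15.  20.]
134 113 x [-62. -24.   3.  26.  62.] y [ 1. 10. 12. 16. 19.]
146 139 x [-64. -30.  -2.  28.  63.] y [ 2.  9. 12. 15. 21.]
158 40 x [-65. -46. -13.  28.  62.] y [ 1.  6. 12. 15. 21.]
```

Run:
```python
from h import *
im=np.load("side1.npz")["im"];d=np.load("side1.npz")["d"]
cv2.imwrite("pics/z.png",cv2.resize(im[130:200,330:425,::-1],None,fx=8,fy=8,interpolation=cv2.INTER_NEAREST))
M=Rp.as_matrix();P=cloud("side",d);q=(P-UC)@M*1e3
for r in range(150,196,3): print(r,[tuple(int(v) for v in q[r,c]) if np.isfinite(q[r,c,0]) else 0 for c in range(344,392,4)])
```

```text
150 [(155, -274, -188), (144, -280, -180), (132, -281, -167), (121, -284, -157), (110, -292, -150), (98, -292, -137), (44, 7, 111), (37, -3, 112), (25, 19, 140), (17, 19, 149), (8, 21, 159), (1, 9, 160)]
153 [(135, -203, -138), (126, -221, -140), (125, -281, -178), (114, -284, -167), (103, -292, -160), (91, -289, -145), (38, 11, 107), (29, 14, 119), (21, 13, 128), (12, 10, 135), (4, 12, 146), (-3, 11, 154)]
156 [(125, -189, -136), (115, -196, -129), (104, -195, -115), (95, -213, -118), (85, -220, -111), (84, -289, -155), (33, 12, 101), (26, -7, 94), (51, -299, -125), (40, -308, -119), (0, 9, 136), (-9, 16, 151)]
159 [(116, -174, -133), (106, -183, -128), (96, -191, -121), (86, -192, -110), (76, -205, -109), (37, 7, 79), (28, 10, 91), (47, -229, -91), (37, -239, -87), (33, -305, -126), (22, -308, -117), (-14, 18, 145)]
162 [(106, -151, -123), (96, -162, -119), (87, -173, -117), (57, -41, 8), (49, -54, 8), (31, 12, 74), (48, -204, -93), (38, -212, -87), (28, -219, -80), (19, -228, -76), (9, -237, -71), (-20, 16, 136)]
165 [(97, -140, -122), (87, -145, -114), (57, -19, 7), (50, -32, 7),
[... 1207 characters left out ...]
186 [(29, 30, -29), (17, 56, 6), (9, 45, 7), (1, 41, 14), (-7, 38, 22), (-13, 13, 10), (-21, 1, 10), (-29, -14, 7), (-37, -28, 5), (-45, -37, 9), (-54, -52, 7), (-61, -109, -29)]
189 [(23, 31, -38), (11, 57, 0), (3, 55, 7), (-4, 43, 7), (-12, 34, 9), (-20, 21, 8), (-27, 3, 3), (-36, -1, 10), (-44, -17, 7), (-52, -28, 8), (-60, -41, 8), (-69, -56, 6)]
192 [(18, 28, -49), (12, 0, -64), (-3, 61, 5), (-10, 49, 4), (-18, 39, 6), (-26, 25, 4), (-34, 20, 10), (-42, 6, 8), (-50, -7, 7), (-58, -21, 6), (-67, -35, 4), (-74, -79, -21)]
195 [(12, 27, -59), (4, 16, -58), (-4, 10, -53), (-17, 55, 2), (-25, 52, 10), 0, (-41, 26, 7), (-49, 13, 6), (-57, 2, 7), (-65, -9, 7), (-73, -44, -11), (-81, -61, -15)]
```

View pics/z.png

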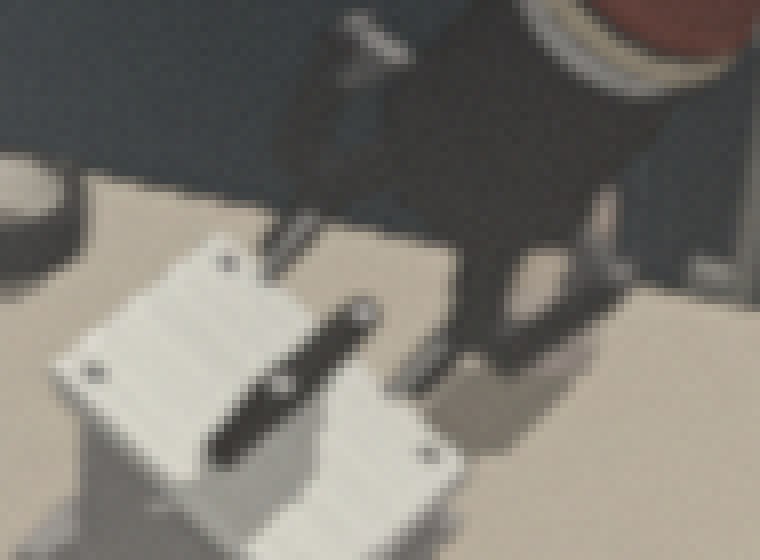

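Fingertips are drawn at h≈65 mm although the TCP reads h=18 mm. It could be a stale picture, so I hold briefly and measure again.

Run:
```python
from h import *
M=Rp.as_matrix()
hold(.5);st()
for n in("side",):
    im,d=get_image(n);np.savez("side2.npz",im=im,d=d);q=(cloud(n,d).reshape(-1,3)-UC)@M*1e3
    q=q[np.isfinite(q[:,0])&(abs(q[:,0])<60)&(abs(q[:,0])>14)&(abs(q[:,1])<40)&(q[:,2]>12)&(q[:,2]<120)]
    for lo in range(12,120,8):
        s=q[(q[:,2]>=lo)&(q[:,2]<lo+8)];print(lo,len(s),np.percentile(s[:,0],[5,95]).round() if len(s) else '')
```

```text
8.44 tcp [ 0.5486 -0.2451  0.0705] sub [-117.3232 -317.9675] F [-1.0747 -0.6144 -0.0724] Fs [-1.1625 -0.4255] M [0.0163 0.2678 0.0224] op 0.0551 g 0.0
12 7 [18. 59.]
20 0 
28 0 
36 0 
44 0 
52 0 
60 9 [-36.  31.]
68 25 [-40.  38.]
76 23 [-41.  37.]
84 23 [-39.  38.]
92 19 [-40.  34.]
100 34 [-51.  46.]
108 78 [-56.  52.]
116 35 [-53.  56.]
```

The fingers really are drawn about 40 mm back, so it isn't lag. Closing the gripper is a harmless test of whether the bar is between the pads.

Run:
```python
from h import *
gripper_to(0.012,f_grip=60);o=st()
```

```text
8.97 tcp [ 0.5486 -0.2451  0.0705] sub [-117.3164 -317.9542] F [ 0.0802  0.0321 -1.1146] Fs [0.0845 0.0182] M [ 0.0508  0.2695 -0.0051] op 0.0118 g 0.0
```

The fingers shut to 11.8 mm with no contact, so the real tips are short along the tool axis. I measure the closed tips to get the offset.

Run:
```python
from h import *
o=observe();p=o["eef_pos"];M=R.from_euler('xyz',o["tcp_rot"]).as_matrix()
for n in("side","top"):
    im,d=get_image(n);P=cloud(n,d).reshape(-1,3);q=(P-p)@M*1e3
    k=np.isfinite(q[:,0])&(abs(q[:,0])<40)&(abs(q[:,1])<70)&(q[:,2]<5)&(q[:,2]>-130);q=q[k]
    print(n)
    for lo in range(-110,5,6):
        s=q[(q[:,2]>=lo)&(q[:,2]<lo+6)]
        if len(s):print(lo,len(s),"x",np.percentile(s[:,0],[5,50,95]).round(),"y",np.percentile(s[:,1],[5,50,95]).round())
    if n=="side":cv2.imwrite("pics/z2.png",cv2.resize(im[130:200,330:425,::-1],None,fx=8,fy=8,interpolation=cv2.INTER_NEAREST))
```

```text
side
-110 40 x [-11.  12.  18.] y [-47.  11.  47.]
-104 40 x [-11.  11.  15.] y [-45.   9.  41.]
-98 73 x [-7.  9. 14.] y [-39. -15.  36.]
-92 40 x [-6. 11. 15.] y [-34.  10.  35.]
-86 26 x [ 2. 10. 16.] y [-25.   8.  27.]
-80 16 x [-5. 10. 13.] y [-20.  -1.  16.]
-74 17 x [-6.  9. 14.] y [-18.   5.  15.]
-68 20 x [ 3.  9. 14.] y [-19.  -1.  15.]
-62 20 x [ 3.  9. 13.] y [-21.  -2.  17.]
-56 14 x [ 7. 10. 13.] y [-19.  -9.  16.]
-50 12 x [ 4. 10. 12.] y [-18.   7.  15.]
-44 7 x [-11.  10.  12.] y [-13.   5.   9.]
-38 42 x [-32.  13.  38.] y [-8. -2.  4.]
-32 35 x [-30.   5.  38.] y [-7. -0.  5.]
-26 10 x [-4. 38. 40.] y [-9. -5.  3.]
-20 5 x [ 3. 37. 39.] y [-9. -2.  4.]
-14 7 x [ 9. 36. 39.] y [-8. -4.  4.]
-8 11 x [15. 36. 40.] y [-9. -3.  5.]
-2 9 x [-35.  28.  40.] y [-9. -8.  1.]
4 3 x [-15.  38.  38.] y [-8. -1.  3.]
top
-110 6 x [ 7. 11. 16.] y [11. 19. 21.]
-104 7 x [ 7. 10. 14.] y [ 0. 21. 42.]
-98 7 x [-0.  5. 10.] y [19. 23. 28.]
-92 8 x [-1.  8. 12.] y [15. 21. 32.]
-86 5 x [ 9. 12. 13.] y [-10.  17.  21.]
-74 1 x [11. 11. 11.] y [-7. -7. -7.]
-68 1 x [10. 10. 10.] y [14. 14. 14.]
-62 1 x [11. 11. 11.] y [-9. -9. -9.]
-56 4 x [ 7. 10. 11.] y [-7.  3. 17.]
-50 2 x [ 9. 10. 11.] y [ 8. 10. 12.]
-44 3 x [ 8.  9. 10.] y [-7. -5. 11.]
-38 14 x [-38.  20.  34.] y [-2.  4.  7.]
-32 36 x [-37.  19.  37.] y [-5.  1.  8.]
-26 12 x [ 2. 25. 38.] y [3. 7. 9.]
-20 12 x [-28.  13.  38.] y [4. 7. 9.]
-14 22 x [-34.   5.  36.] y [7. 8. 9.]
-8 16 x [-28.   5.  39.] y [3. 8. 9.]
-2 15 x [-30.  13.  34.] y [5. 7. 9.]
4 8 x [-34.  -9.  11.] y [-32.   7.  57.]
```

View pics/z2.png

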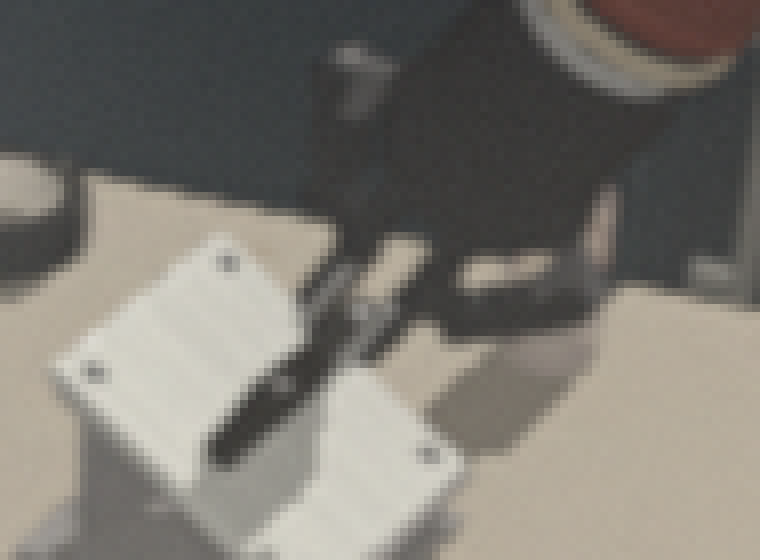

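The shut tips end about 38 mm behind the reported TCP. The body depth shows the same 37 mm, and there is no lateral error. So the real tool is 38 mm shorter than reported, and I advance by that much with a force guard and grip.

```bash
echo 'TL=.038' >> h.py
python3 - <<'E'
from h import *
gripper_to(.055)
print(move_l(UC+(.019-TL)*n_,feed=.06,max_force=8));st('down')
gripper_to(0.0,f_grip=60);o=st('grip')
if o["opening"]>.01:
    move_l(UC+(.019-TL+.04)*n_,feed=.06);o=st('lift')
    im,d=get_image("side");np.savez("side3.npz",im=im,d=d)
E
```

```text
False
down 10.32 tcp [ 0.5667 -0.2491  0.0384] sub [-100.1848 -324.918 ] F [-0.724   0.2325 -0.6262] Fs [-0.6748  0.3506] M [ 0.0363  0.166  -0.0045] op 0.055 g 0.0
grip 10.78 tcp [ 0.5668 -0.2493  0.0391] sub [-100.0786 -325.1472] F [-4.2063  1.5811  6.0505] Fs [-3.8817  2.2639] M [0.1084 0.4704 0.0436] op 0.013 g 59.38638925552368
lift 11.59 tcp [ 0.547  -0.2447  0.0728] sub [-118.8815 -317.2405] F [ 0.6527  0.5075 -3.2621] Fs [0.7285 0.3909] M [0.1105 0.4607 0.0153] op 0.0129 g 58.741223216056824
```

```bash
cat >> h.py <<'E'
def seeplate(zlo,zhi):
    for n in("top","side"):
        im,d=get_image(n);P=cloud(n,d);x,y,z=P[...,0],P[...,1],P[...,2]
        m=(z>zlo)&(z<zhi)&(im.min(2)>110)&(x>.45)&(x<.75)&(y>-.08)&(y<.22)
        k,l,s,c=cv2.connectedComponentsWithStats(m.astype(np.uint8));
        m=np.isin(l,[i for i in range(1,k) if s[i,4]>40]);p=P[m];r=cv2.minAreaRect(p[:,:2].astype(np.float32))
        print(n,len(p),"z",np.median(p[:,2]),"sub mm",subinv(r[0])*1e3,"size",np.array(r[1])*1e3,"ang",r[2])
E
python3 - <<'E'
from h import *
p=observe()["eef_pos"];move_l([p[0],p[1],.14],feed=.15)
movep(sub(-.024,-.018,.10),rs);st('above')
move_l(sub(-.024,-.018,.04),feed=.1);st('hover')
seeplate(.055,.080)
E
```

```text
above 13.44 tcp [0.59   0.0653 0.0994] sub [-24.4782 -18.8414] F [-0.6676 -0.4397 -2.5109] Fs [-0.7318 -0.3216] M [-0.0188 -0.0136 -0.0154] op 0.0131 g 58.73370945453644
hover 14.19 tcp [0.5908 0.066  0.0405] sub [-23.5606 -18.2759] F [-0.1725 -0.5205 -2.1874] Fs [-0.2573 -0.4842] M [0.0177 0.0372 0.0189] op 0.0129 g 58.71499836444855
top 374 z 0.06657649558913692 sub mm [-23.3849 -19.2346] size [129.3494 120.5644] ang 9.705492973327637
side 1491 z 0.06678185391305924 sub mm [-24.1646 -18.6315] size [130.1015 127.0051] ang 9.55877685546875
```

The plate sits square at (-23.5,-19) mm, yaw 9.65°, with both views agreeing. Now I set it down and slide to the back stop, then the side stop.

Run:
```python
from h import *
move_l(sub(-.024,-.018,.014),feed=.05)
print(move_l(sub(-.024,-.018,.006),feed=.012,max_force=4));o=st('down')
z=o["eef_pos"][2]
print(move_l(sub(.02,-.018,z),feed=.014,max_force=6));o=st('back')
```

```text
True
down 15.42 tcp [0.5908 0.0663 0.0098] sub [-23.5674 -18.0436] F [-0.2244  1.2384  4.9872] Fs [-0.0136  1.2585] M [-0.1368 -0.0698 -0.017 ] op 0.0131 g 59.698137044906616
True
back 15.93 tcp [0.5907 0.0662 0.0098] sub [-23.6806 -18.041 ] F [-0.3273  0.0888  4.67  ] Fs [-0.3078  0.1424] M [-0.1505 -0.0133 -0.0226] op 0.0135 g 59.611807465553284
```

Run:
```python
from h import *
z=.0103
move_l(sub(-.0236,-.018,z),feed=.01);st('up')
print(move_l(sub(.02,-.018,z),feed=.016,max_force=9));o=st('back');hold(.1);st('back')
```

```text
up 16.24 tcp [0.5905 0.0663 0.01  ] sub [-23.8192 -17.9521] F [-0.6562 -0.7093  1.2357] Fs [-0.7658 -0.5892] M [-0.1353 -0.1477 -0.0007] op 0.0127 g 59.072808623313904
True
back 17.95 tcp [0.6179 0.071  0.0099] sub [  3.9532 -17.94  ] F [-1.9076  0.5047  4.3844] Fs [-1.796   0.8173] M [-0.1843 -0.2147 -0.0335] op 0.0131 g 59.814555644989014
back 18.05 tcp [0.6179 0.071  0.0099] sub [  3.9342 -17.9239] F [-1.9327  0.3728  5.5341] Fs [-1.8428  0.6915] M [-0.1026 -0.3395 -0.0304] op 0.0132 g 59.95649993419647
```

Contact at x = 3.95 mm, as the images predicted (face at about 69 mm). Next the side stop.

Run:
```python
from h import *
z=.0103
print(move_l(sub(.0036,.012,z),feed=.014,max_force=8));o=st('side')
x,y=subinv(o["eef_pos"])
print(move_l(sub(x+.004,y,z),feed=.008,max_force=7));o=st('back2')
x,y=subinv(o["eef_pos"])
print(move_l(sub(x,y+.004,z),feed=.008,max_force=7));o=st('side2')
```

```text
True
side 19.27 tcp [0.6152 0.0865 0.01  ] sub [ 3.9266 -2.2274] F [-1.1777 -0.5631  2.3078] Fs [-1.2554 -0.3577] M [-0.07   -0.2148  0.0458] op 0.013 g 59.76909935474396
True
back2 19.53 tcp [0.6153 0.0865 0.0101] sub [ 3.9602 -2.2341] F [-1.5169 -0.0225  4.3316] Fs [-1.4992  0.2321] M [-0.0425 -0.1512  0.0166] op 0.0134 g 59.91192877292633
True
side2 19.87 tcp [0.6153 0.0863 0.0101] sub [ 3.9612 -2.3747] F [-0.1634  0.4496  3.5696] Fs [-0.0857  0.4706] M [ 0.0591 -0.2296 -0.0055] op 0.013 g 59.807555079460144
```

Run:
```python
from h import *
z=.0104
for a,b in((.006,0),(0,.006)):
    x,y=subinv(observe()["eef_pos"])
    print(move_l(sub(x+a,y+b,z),feed=.01,max_force=15));st('push')
gripper_to(.04);st('open')
move_l(np.r_[observe()["eef_pos"][:2],.10],feed=.1)
movep(sub(-.20,-.05,.20),rs);st('away')
seeplate(.03,.042)
im,d=get_image("top");cv2.imwrite("pics/end.png",cv2.resize(im[160:245,238:323,::-1],None,fx=7,fy=7,interpolation=2))
```

```text
True
push 20.22 tcp [0.6151 0.0863 0.0104] sub [ 3.789  -2.3319] F [-2.6759 -0.661   4.7551] Fs [-2.7488 -0.2031] M [-0.0416 -0.1138 -0.0223] op 0.0134 g 59.959521889686584
True
push 20.64 tcp [0.6152 0.0861 0.0106] sub [ 3.8736 -2.5558] F [ 0.5242 -0.6502  2.4285] Fs [ 0.4078 -0.7289] M [ 0.0455 -0.2071 -0.0134] op 0.0132 g 59.62084114551544
open 21.02 tcp [0.6148 0.0861 0.0103] sub [ 3.421  -2.5353] F [-0.0151  0.096  -0.808 ] Fs [0.0012 0.0971] M [ 0.0043 -0.0162 -0.0419] op 0.0402 g 0.0
away 22.98 tcp [0.4227 0.0052 0.1998] sub [-199.5312  -50.0133] F [-0.5551 -0.251  -0.1329] Fs [-0.5894 -0.1544] M [ 0.0285 -0.0086  0.0493] op 0.0402 g 0.0
top 1180 z 0.03621725335337023 sub mm [0.2668 0.5476] size [139.1556 155.5991] ang 10.310518264770508
side 1354 z 0.035770009036381 sub mm [ 4.3622 -0.5135] size [134.8014 136.5004] ang 11.460052490234375
```

View pics/end.png

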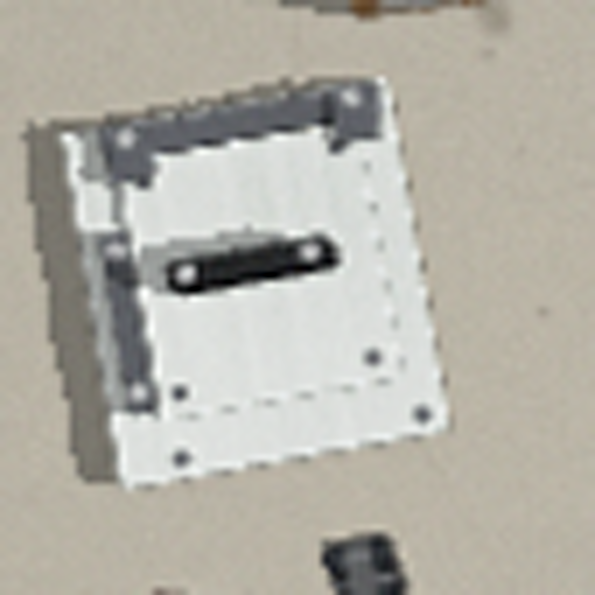

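The final picture shows the plate square against both stops and under the clips, with no brass visible. The 15 N pushes gave no movement. Handing in.

```bash
python3 -c "
from plant import *
print(job_done())"
```

```text
the job is handed in; nothing more can be done
None
```

I handed the job in at about 23 s: the plate lies released on the sub-base, under the clips and against both stops, by touch and by the last picture; the pins' travel could not be read directly.

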